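# Hold the thread gauge on the marked thread of a hub bolt

### The job

Take the yellow thread gauge from its sloping rest and stand it upright, toothed thin edge down, on top of the thread of the bolt clamped in the cast V-block, with the toothed edge centred on the white painted ring and the flat of the gauge in line with the bolt. Press it down lightly, with about 5 N, and finish like that: the program ends while the gripper is still holding the gauge upright and lightly pressed on the thread, nothing put down or let go. Never press hard, and leave the other things on the cart where they are.

Things in the scene. Friction and masses are not known exactly. Their poses are not given: they have to be found in the camera images.
- gauge_mid (a point): centre of the yellow plastic thread gauge, a flat plate 8 mm thick, 110 mm long, about 75 g. Axes: x normal to the flat sides, y across the width, z along the length from toothed end to top end. At the start it leans in its rest, z 35 degrees off vertical, toothed end down; its upper 50 mm stand free of the rest and can be pinched by the flat sides (8 mm)
- gauge_teeth (a point): middle of the toothed end edge of the gauge, 55 mm from its centre (its local z -55 mm); same axes as gauge_mid. The edge is 8 mm thin and 26 mm wide: the lowest 26 mm of the gauge are a centred nose of that width, the rest of the plate is 50 mm wide
- gauge_top (a point): middle of the top end edge of the gauge, 55 mm from its centre; 50 mm wide there; same axes
- rest: fixed gauge rest of bent dark steel sheet, origin under the middle of its base plate (100 x 100 x 4 mm). Its back sheet (80 mm wide, up to 65 mm above the cart) slopes 35 degrees off vertical, top towards its -x, so the gauge faces its +x; a lip carries the gauge's toothed end. Two thin struts behind the sheet reach 48 mm high; the space behind the gauge's free upper part is open
- mark (a point): the marked spot: top of the bolt's thread at the white painted ring (a 4 mm line round the thread), about 69 mm above the cart. Axes: x along the bolt's axis towards the thread's free end, y level across it, z up
- bolt: the polished bronze bolt clamped level in the V-block; origin on its axis 11.5 mm below the mark, same axes. Thread 24 mm in diameter, from 25 mm on the head side of the ring to 30 mm beyond it; then 70 mm of plain shank and a hexagon head 36 mm across flats
- vblock: grey cast V-block, 102 x 60 mm, 61 mm high with its pad; origin 6 mm above the cart under its centre, x along the bolt; mark at local x 29 mm. Stirrup clamp at local x -29 mm: 18 mm along x, 74 mm across, screw head 122 mm above the cart. On its rubber pad, block and bolt sink straight down about 1 mm per 5 N pressed on them, up to 6 mm, and spring back
- rusty: bystander: rusty rejected bolt standing on its head, 105 mm tall, head 36 mm; origin under its centre
- nut: bystander: bronze hexagon nut lying flat, 36 mm across flats, 19 mm high; origin under its centre
- ringgauge: bystander: steel ring gauge lying flat, 60 mm diameter, 18 mm high; origin under its centre
- pluggauge: bystander: plug gauge lying along its x axis, about 130 mm long, 23 mm thick; origin under its middle
- caliper: bystander: caliper lying flat along its y axis, 210 mm long, 12 mm thick; origin under the middle of its beam
- jar: bystander: amber jar, 52 mm diameter, 75 mm high; origin under its centre
- washerbin: bystander: small open grey steel bin 110 x 90 x 50 mm; origin under its centre
Things that resemble listed ones, but are neither listed nor needed, are in the scene too. What is shaped like the rest but orange or pink is not meant.

How it is judged (in metres and radians):
At the end, for the whole second after the job is handed in: Still gripped, the gauge stands upright (within 8 degrees) on its toothed edge on the thread, in line with the bolt (8 degrees), the edge's middle within 7 mm of the ring along the bolt and 5 mm across, pressed on the bolt with 1.5 to 15 N, clear of the rest (contact force between gauge and bolt between 1.5 and 15 N and angle between gauge_mid's own z axis and vertical below 0.14 rad and angle between the y axis of gauge_mid and the x axis of mark, either way round below 0.14 rad and x of gauge_teeth in the frame of mark between -0.007 and 0.007 m and y of gauge_teeth in the frame of mark between -0.005 and 0.005 m and z of gauge_teeth in the frame of mark between -0.003 and 0.005 m and contact force between the fingers and gauge above 1 N and contact force between gauge and rest below 0.1 N); the arm keeps its last pose, push and grip.
It fails at once if the gauge is pressed hard (over 35 N) on the bolt (contact force between gauge and bolt above 35 N).
It fails at once if a bystander (rusty bolt, nut, ring gauge, plug gauge, caliper, jar or bin) is shifted by more than 20 mm (distance of any of rusty, nut, ringgauge, pluggauge, caliper, jar, washerbin from where it was at the start of the episode above 0.02 m).
It also fails if it takes over 37 s, if anything falls off the work surface, if the arm or the gripper's body presses on something with over 40 N, if the wrist force passes 120 N, or if a joint passes its speed limit or range.

### The arm

A 7-joint arm with a two-finger parallel gripper is mounted at the origin on the work surface. World frame = base frame: x ahead of the robot, y to its left, z up, the work surface at z = 0. Lengths are in m, angles in degrees, forces in N, time in s.
With the tool pointing down it reaches from about 0.4 to 0.9 m from the base axis. Payload 5.6 kg.
Tool frame: the origin (TCP) lies midway between the tips of the shut fingers; the grasp point (between the pads) lies 19 mm behind it (env.grasp_offset is the distance from the TCP to the grasp point, in m); z points along the fingers, y is the direction in which the jaws open and shut (so a half turn about z gives the same grasp; the last joint's range is limited). The gripper opens to 92 mm and grips with 3 to 60 N. Pads are 20 mm wide; open, the fingers measure 128 mm over their backs; the gripper's body (75 mm by 189 mm) begins 69 mm behind the grasp point.
Start: joints at [72.536, 26.786, -0.665, 91.828, 0.344, 61.387, -3.226], TCP at [0.168, -0.628, 0.215] pointing down, gripper open.
Joint ranges: [-144.91, 144.91], [-17.63, 115.5], [-89.93, 88.59], [15.96, 139.68], [-74.01, 254.01], [8.47, 105.57], [-167.45, 167.45]. Speed limits (degrees/s): [147.25, 147.25, 180, 180, 180, 180, 180].

### API

Orientations are given as [roll, pitch, yaw] about the fixed x, y, z axes, in that order (R = Rz(yaw) Ry(pitch) Rx(roll)).
In Python, from cell import env, grab_frame, spotter gives the robot as it stands.
- The arm moves only by the shell command python3 -m handwheel 'ROWS' [OPENING]. ROWS is JSON, a list of rows, each a list of 6 numbers: the shift along the tool's x, y, z in cm, then the turn, a rotation vector about the tool's x, y, z in degrees. In form: [[tx, ty, tz, ax, ay, az], ...]. A call has 1 to 10 rows; each row shifts and turns the pose as measured when the row begins, along the tool's axes as they then stand; what a row does not reach is not made up. A row lasts 1/8 s, in which the tool goes at most 62.5 mm and 10.7 degrees, less where a joint would pass 70% of its speed; a pose out of reach is approached as far as the arm can. A call with a gripper value outside its range is refused whole. OPENING is the finger opening in cm, from 0 to 9.19, set as the call begins (- or left out, the last holds). The fingers move at their own pace and stop on an object; the grip force is fixed at half the most. Time passes only in rows, so rows that do not move let the fingers close. It gives the time, the measured TCP pose, the force and the opening at its end, in the units of the state.
- env.state(): the state, without advancing time (a new reading comes with each control period).
- grab_frame(name): name is "scene" or "top" or "wrist"; returns a dict with "image" (420x560x3 uint8, red, green, blue), "range_z" (420x560 float32, m along the optical axis (not along the pixel's ray), 0 where there is no reading), "fx", "fy", "cx", "cy" (pixels), "rvec" (rotation vector, rad) and "tvec" (3), from world to camera coordinates, as OpenCV has them. Camera axes: x right, y down, z forward; pixel columns grow to the right and rows downward; lengths in m; the calibration is good to about 2 mm. A picture is of the moment at which its call begins.
- env.job_done(): hands the job in, once; it reports no verdict.
Trained networks look in a picture, given as the dict that the camera call returned (one of the last four; its "shot" number tells which), for a name from the list of things; names that differ only in an ending like _2 or _b are one class to them, and where a whole thing is asked for, a point or a joint stands for the part that bears it (a point fixed in the world has none). Each returns a list of dicts, best first, with "confidence" (0 to 1); they miss things now and then, are a little off and sometimes report something else, mostly with a low value. They report only what shows in the picture. A call takes as long as a camera call. They do not tell look-alikes from the thing itself.
- spotter.masks_of(picture, target): "pixels" (420x560 bool, what is visible of it) and "box" ([left, top, right, bottom] in pixels, round what is visible of it).
- spotter.landmark_of(picture, target): "point" ([column, row] in pixels: a listed point, or the origin of a listed thing).
The state is a dict: "clock": time; "joint_positions": joint angles; "dq": joint speeds; "effort": joint torques, N m; "tool_pos": TCP position; "tool_rot": TCP orientation; "contact_force": force on the tool from outside, world axes, zero at the start; "wrist_torque": the same for the moment, N m; "finger_gap": opening from 0.0 (shut) to 1.0 (fully open).
Only numpy, scipy, OpenCV 4.12 (cv2) and the standard library are available. Lean on these libraries where they do the work, as an engineer would, in place of code of your own. Each camera call takes 0.05 s, during which the arm holds its last target. There are 200 camera calls.

## Working session

There is one attempt and no reset: what is moved stays moved. The work goes in short steps, Python scripts to look and compute and a shell command to move; the robot and the scene stay as the last step left them, time stands still between calls to the robot, and variables do not carry over. Pictures are saved under pics/ and viewed, about 8 in all and at most 12, crops included, and the job is handed in when it is done.

```bash
ls; mkdir -p pics; cat > h.py <<'E'
import numpy as np, cv2
from scipy.spatial.transform import Rotation as R
from cell import env, grab_frame, spotter
def cam(p): 
    M=cv2.Rodrigues(np.array(p["rvec"],float))[0]; return M,np.array(p["tvec"],float).ravel()
def cloud(p):
    M,t=cam(p); z=p["range_z"].astype(float); v,u=np.mgrid[:z.shape[0],:z.shape[1]]
    c=np.stack([(u-p["cx"])/p["fx"]*z,(v-p["cy"])/p["fy"]*z,z],-1)
    W=(c-t)@M; W[z<=0]=np.nan; return W
def at(p,uv,z):
    M,t=cam(p); d=M.T@np.array([(uv[0]-p["cx"])/p["fx"],(uv[1]-p["cy"])/p["fy"],1]); o=-M.T@t
    return o+d*(z-o[2])/d[2]
def proj(p,X):
    return cv2.projectPoints(np.atleast_2d(np.array(X,float)),np.array(p["rvec"],float),np.array(p["tvec"],float),np.array([[p["fx"],0,p["cx"]],[0,p["fy"],p["cy"]],[0,0,1]],float),None)[0][:,0]
def save(p,n,box=None,s=1):
    im=p["image"][...,::-1]
    if box: im=im[box[1]:box[3],box[0]:box[2]]
    cv2.imwrite(n,cv2.resize(im,None,fx=s,fy=s,interpolation=cv2.INTER_CUBIC))
E
python3 - <<'E'
from h import *
np.set_printoptions(precision=4,suppress=True)
print(env.state(),env.grasp_offset)
ims=[]
for n in("scene","top"):
    p=grab_frame(n); W=cloud(p); ims.append(p["image"]); M,t=cam(p); print(n,-M.T@t,p["fx"])
    for k in("gauge_mid","gauge_top","gauge_teeth","rest","mark","bolt","vblock","rusty","nut","ringgauge","pluggauge","caliper","jar","washerbin"):
        for l in spotter.landmark_of(p,k)[:3]:
            u,v=np.round(l["point"]).astype(int); 
            if 0<=v<420 and 0<=u<560: print(k,round(l["confidence"],2),u,v,W[v,u])
    save(p,f"pics/{n}.png",s=1.4)
E
```

```text
pics
{'clock': 0.0, 'joint_positions': array([72.5372, 26.8353, -0.6659, 91.8806,  0.3437, 61.3846, -3.2251]), 'dq': array([-0.007 , -0.001 , -0.0428, -0.0148,  0.122 , -0.0181,  0.0588]), 'effort': array([ -0.0012, -52.0579,  -0.012 , -24.3751,  -0.0564,   0.0175,
         0.0002]), 'tool_pos': array([ 0.168 , -0.6273,  0.2137]), 'tool_rot': array([-179.9017,    0.0064,   14.997 ]), 'contact_force': array([ 0.3704, -0.0032, -0.2528]), 'wrist_torque': array([0.024 , 0.0053, 0.0389]), 'finger_gap': 1.0016213633141087} 0.0187
scene [ 1.181  -0.7126  0.7367] 402.73920727179956
gauge_mid 0.71 219 264 [ 0.5226 -0.2736  0.0811]
gauge_top 0.52 210 257 [ 0.515  -0.2915  0.1104]
gauge_teeth 0.6 225 272 [ 0.4938 -0.2391  0.0149]
gauge_teeth 0.36 338 202 [0.5496 0.1809 0.0648]
rest 0.97 274 249 [ 0.5105 -0.0698  0.0027]
rest 0.93 172 259 [ 0.3303 -0.2996  0.0056]
rest 0.64 227 278 [ 0.5065 -0.2439  0.0045]
mark 0.57 335 198 [0.5318 0.1883 0.069 ]
bolt 0.78 336 205 [0.5526 0.167  0.0614]
vblock 0.66 328 210 [0.526  0.1621 0.0336]
rusty 0.53 264 221 [ 0.4106 -0.0123  0.0269]
nut 0.62 263 222 [ 0.
[... 542 characters left out ...]
86 355 234 [ 0.5012 -0.243   0.0482]
rest 0.83 370 290 [ 0.3308 -0.2939  0.0356]
mark 0.61 213 217 [0.538  0.1931 0.0701]
bolt 0.68 211 216 [0.541  0.1995 0.069 ]
vblock 0.73 218 229 [0.5027 0.1777 0.0605]
rusty 0.58 218 228 [0.5061 0.1782 0.0574]
rusty 0.44 277 266 [ 0.3956 -0.0058  0.1086]
nut 0.74 134 228 [0.4972 0.4303 0.0708]
nut 0.53 282 187 [ 0.6458 -0.0139  0.0199]
ringgauge 0.63 276 264 [ 0.4014 -0.0027  0.1074]
ringgauge 0.53 367 181 [ 0.6776 -0.2876 -0.001 ]
pluggauge 0.81 310 177 [ 0.6798 -0.1017  0.0242]
caliper 0.8 219 173 [0.6868 0.1891 0.0089]
jar 0.59 135 226 [0.5032 0.4272 0.0721]
washerbin 0.75 415 237 [ 0.5009 -0.4417  0.0039]
washerbin 0.33 275 262 [0.4071 0.0004 0.1048]
```

View pics/scene.png

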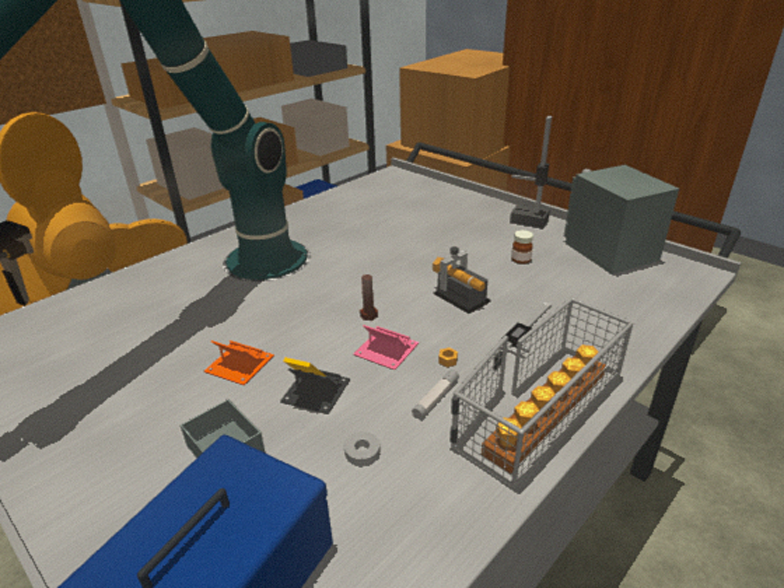

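View pics/top.png

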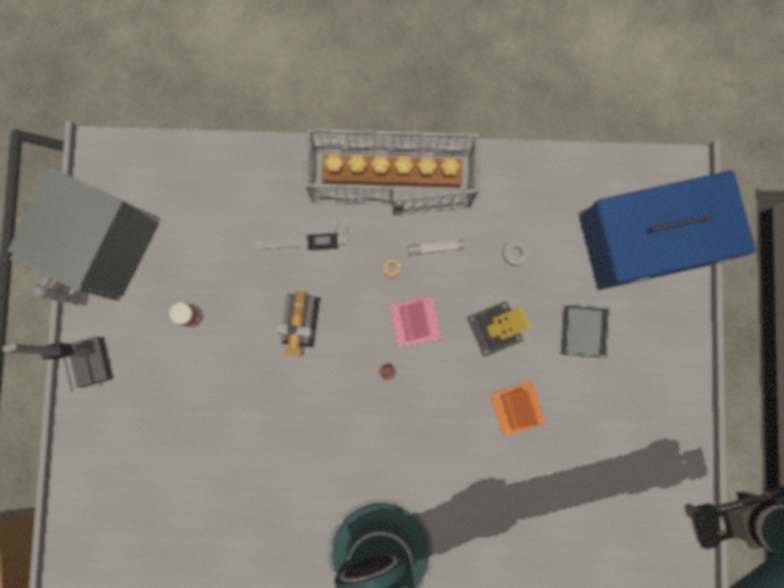

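The scene picture shows the yellow gauge in the black rest at about (300,375), with the orange and pink rests as decoys. The bolt in its V-block is at about (460,280). In the top view the gauge is at (505,323), with its top end leaning towards −y, and the bolt at (298,320) runs roughly along world x. Next I'll fit the poses.

```bash
cat >> h.py <<'E'
def yellow(p,c,r=0.15):
    h=cv2.cvtColor(p["image"],cv2.COLOR_RGB2HSV); W=cloud(p)
    m=(abs(h[...,0].astype(int)-25)<6)&(h[...,1]>130)&(h[...,2]>60)&(np.linalg.norm(W-c,axis=-1)<r)
    return m,W
def fit(p,c):
    m,W=yellow(p,c); m=cv2.erode(m.astype(np.uint8),np.ones((3,3)))>0 if m.sum()>600 else m
    P=W[m]; c=np.median(P,0)
    for _ in range(5):
        n=np.linalg.svd(P-P.mean(0),full_matrices=False)[2][2]; d=(P-P.mean(0))@n; P=P[abs(d)<max(.003,1.5*d.std())]
    return P,n*np.sign(n[2])
E
python3 - <<'E'
from h import *
np.set_printoptions(precision=4,suppress=True)
for n in("scene","top"):
    p=grab_frame(n)
    P,nn=fit(p,np.array([.505,-.26,.07]))
    m=cv2.minAreaRect((P[:,:2]*1e4).astype(np.float32))
    print(n,len(P),P.mean(0),P.min(0),P.max(0),"normal",nn,"tilt",np.degrees(np.arccos(nn[2])),"head",np.degrees(np.arctan2(nn[1],nn[0])),m)
    W=cloud(p); q=W[(abs(W[...,0]-.52)<.1)&(abs(W[...,1]-.18)<.09)&(W[...,2]>.062)&(W[...,2]<.09)]
    u=np.linalg.svd(q-q.mean(0),full_matrices=False)[2][0]; print("bolt",len(q),q.mean(0),u,np.degrees(np.arctan2(u[1],u[0])))
    r=W[(abs(W[...,0]-.50)<.09)&(abs(W[...,1]+.245)<.09)&(W[...,2]<.012)&(p["image"].max(-1)<75)]
    r=r[r[:,2]<.01]
    print("rest base",len(r),cv2.minAreaRect((r[:,:2]*1e4).astype(np.float32)))
p=grab_frame("top");save(p,"pics/topc.png",(180,190,250,260),8)
E
```

```text
scene 109 [ 0.5221 -0.2823  0.0941] [ 0.4917 -0.3019  0.0626] [ 0.5432 -0.2532  0.1104] normal [-0.3722  0.7449  0.5537] tilt 56.379764464109144 head 116.54570299566777 ((5142.6162109375, -2804.938232421875), (538.17919921875, 333.99017333984375), 27.71224021911621)
bolt 269 [0.4963 0.1907 0.0699] [ 0.9961 -0.0604 -0.0636] -3.4720051440654838
rest base 678 ((5041.384765625, -2479.413818359375), (972.3577270507812, 994.1544799804688), 24.649951934814453)
top 327 [ 0.5091 -0.2606  0.0731] [ 0.4797 -0.2967  0.0214] [ 0.537  -0.2255  0.1142] normal [-0.3362  0.7469  0.5737] tilt 54.98974501896923 head 114.23717906399501 ((5075.03515625, -2584.094482421875), (489.05511474609375, 660.1724243164062), 22.19387435913086)
bolt 415 [0.4982 0.1968 0.0685] [-0.9953  0.086   0.0456] 175.061873870469
rest base 22 ((5012.24267578125, -2368.2470703125), (840.7976684570312, 450.9341735839844), 21.269508361816406)
```

View pics/topc.png

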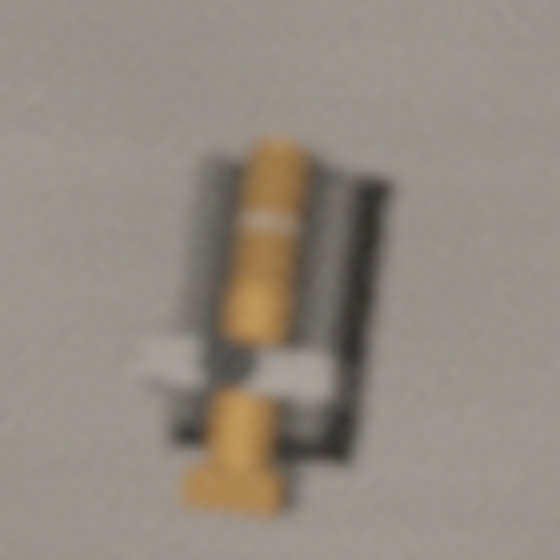

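The zoomed top view shows the white ring at about (213.7,217.4) in the full picture, with the bolt at a heading of about −5 to −8°. I'll work out the move to the pre-grasp pose.

```bash
cat >> h.py <<'E'
def Rt(s): return R.from_euler("xyz",s["tool_rot"],degrees=True)
def rows(pos,rot,n):
    "n equal-ish rows from measured pose to target, straight line + slerp"
    s=env.state(); r0=Rt(s); p0=s["tool_pos"]; w=(r0.inv()*rot).as_rotvec(); out=[]
    for i in range(n):
        ri=r0*R.from_rotvec(w*i/n); out.append(np.r_[ri.inv().apply((pos-p0)/n)*100,np.degrees(w/n)])
    print("total",np.round(r0.inv().apply(pos-p0)*100,2),np.round(np.degrees(w),2)); print("[" + ",".join(str(np.round(o,2).tolist()) for o in out)+"]")
def grot(head,tilt):
    "tool rot gripping gauge whose z leans tilt deg to heading head; tool y ~ heading head"
    h,t=np.radians([head,tilt]); z=np.array([np.cos(h)*np.sin(t),np.sin(h)*np.sin(t),np.cos(t)])
    y=np.array([np.cos(h)*np.cos(t),np.sin(h)*np.cos(t),-np.sin(t)])
    return R.from_matrix(np.c_[np.cross(y,-z),y,-z]),z
E
python3 - <<'E'
from h import *
r,z=grot(-65.5,35); rows(np.array([.5085,-.2614,.0708])+z*.126+[0,0,.02],r,10)
E
```

```text
total [ 43.55 -19.47   2.05] [34.92 -2.9  -9.21]
[[4.35, -1.95, 0.21, 3.49, -0.29, -0.92],[4.39, -1.86, 0.3, 3.49, -0.29, -0.92],[4.42, -1.77, 0.39, 3.49, -0.29, -0.92],[4.45, -1.67, 0.47, 3.49, -0.29, -0.92],[4.48, -1.57, 0.55, 3.49, -0.29, -0.92],[4.5, -1.46, 0.62, 3.49, -0.29, -0.92],[4.53, -1.35, 0.68, 3.49, -0.29, -0.92],[4.55, -1.23, 0.73, 3.49, -0.29, -0.92],[4.58, -1.11, 0.78, 3.49, -0.29, -0.92],[4.6, -0.99, 0.82, 3.49, -0.29, -0.92]]
```

```bash
python3 -m handwheel '[[4.4,-1.9,0.0,3.5,-0.3,-0.9],[4.4,-1.9,0.0,3.5,-0.3,-0.9],[4.4,-1.8,0.2,3.5,-0.3,-0.9],[4.4,-1.7,0.4,3.5,-0.3,-0.9],[4.5,-1.6,0.5,3.5,-0.3,-0.9],[4.5,-1.5,0.6,3.5,-0.3,-0.9],[4.5,-1.3,0.6,3.5,-0.3,-0.9],[4.5,-1.2,0.6,3.5,-0.3,-0.9]]' 5
python3 - <<'E'
from h import *
print(env.state()["joint_positions"])
r,z=grot(-65.5,35); rows(np.array([.5085,-.2614,.0708])+z*.116,r,3)
E
```

```text
clock: 2.65
tool_pos: [0.4687, -0.387, 0.2092]
tool_rot: [-151.3, 0.8, 22.1]
contact_force: [0.9, -0.1, -0.3]
finger_gap: 0.544
[ 48.09601932  39.73085276  -9.22256499  76.81657276  -6.66829909
  89.6900595  -26.92010316]
total [ 8.74 -1.04  5.38] [ 6.29 -0.62 -2.46]
[[2.91, -0.35, 1.79, 2.1, -0.21, -0.82],[2.93, -0.24, 1.79, 2.1, -0.21, -0.82],[2.93, -0.13, 1.79, 2.1, -0.21, -0.82]]
```

```bash
python3 -m handwheel '[[3.3,-0.3,1.9,2.3,-0.2,-0.8],[3.3,-0.2,1.9,2.3,-0.2,-0.8],[3.2,-0.2,1.8,2.3,-0.2,-0.8],[0,0,0,0,0,0]]'
python3 - <<'E'
from h import *
np.set_printoptions(precision=4,suppress=True)
print(env.state()["joint_positions"])
r,z=grot(-65.5,35); rows(np.array([.5085,-.2614,.0708])+z*.016,r,3)
p=grab_frame("wrist"); save(p,"pics/w1.png",s=1.4)
W=cloud(p)
for k in("gauge_mid","gauge_top","gauge_teeth"):
    for l in spotter.landmark_of(p,k)[:2]:
        u,v=np.round(l["point"]).astype(int); print(k,l["confidence"],u,v,W[v,u])
m,_=yellow(p,np.array([.5085,-.2614,.0708])); print(m.sum())
P,n=fit(p,np.array([.5085,-.2614,.0708]));print(len(P),P.mean(0),P.min(0),P.max(0),n,np.degrees(np.arccos(n[2])),np.degrees(np.arctan2(n[1],n[0])))
E
```

```text
clock: 3.15
tool_pos: [0.5506, -0.311, 0.1611]
tool_rot: [-144.1, -0.1, 24.8]
contact_force: [0.3, -0.7, 0.2]
finger_gap: 0.545
[ 41.86    48.2911 -11.8882  70.9282 -10.2696  91.9573 -31.1881]
total [-1.76  0.2   9.39] [-0.95  0.09  0.36]
[[-0.59, 0.07, 3.13, -0.32, 0.03, 0.12],[-0.59, 0.05, 3.13, -0.32, 0.03, 0.12],[-0.59, 0.03, 3.13, -0.32, 0.03, 0.12]]
gauge_top 0.88 282 250 [ 0.5176 -0.2879  0.1109]
gauge_top 0.69 446 42 [ 0.6766 -0.2897  0.0001]
1115
733 [ 0.5232 -0.2818  0.1029] [ 0.4955 -0.301   0.0434] [ 0.5429 -0.2358  0.1128] [-0.3204  0.7487  0.5803] 54.52539137914519 113.16834419271783
```

View pics/w1.png

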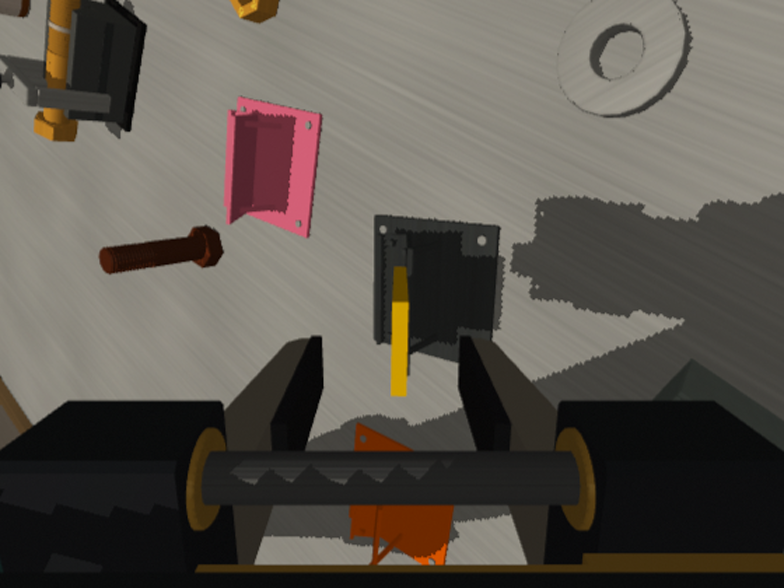

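The wrist view shows the end edge of the gauge top at (400,302)–(400,396), between the open fingers and parallel to them, about 2 mm off centre along tool y. I'll go down along the plate.

```bash
python3 -m handwheel '[[-1.7,0.2,2.0,-0.9,0.1,0.4],[-0.2,0.0,2.5,0,0,0],[-0.2,0,1.5,0,0,0],[0,0,0,0,0,0]]'
python3 - <<'E'
from h import *
np.set_printoptions(precision=4,suppress=True)
r,z=grot(-66,35); rows(np.array([.5176,-.2879,.1115])-z*.036,r,2)
p=grab_frame("wrist"); save(p,"pics/w2.png",s=1.0)
W=cloud(p)
for l in spotter.landmark_of(p,"gauge_top")[:2]:
        u,v=np.round(l["point"]).astype(int); print(l["confidence"],u,v,W[v,u])
E
```

```text
clock: 3.85
tool_pos: [0.5135, -0.3011, 0.1162]
tool_rot: [-145.9, 0.0, 23.6]
contact_force: [0.7, -0.0, 0.3]
finger_gap: 0.544
total [ 0.89 -0.66  4.57] [ 0.91 -0.2  -0.35]
[[0.45, -0.33, 2.29, 0.46, -0.1, -0.17],[0.45, -0.31, 2.29, 0.46, -0.1, -0.17]]
0.62 271 234 [ 0.5176 -0.2888  0.1111]
```

View pics/w2.png

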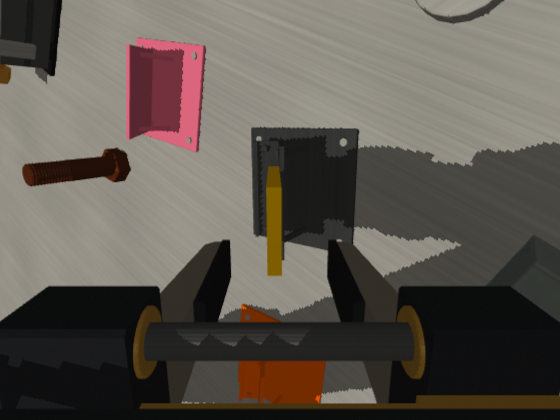

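The top edge now spans (274,187)–(274,275) between the fingers, slightly to the −y side. I'll finish the approach and grip.

```bash
python3 -m handwheel '[[0.5,-0.4,2.2,0.9,-0.2,-0.3],[0.5,-0.2,2.3,0,0,0],[0,0,0,0,0,0]]'
python3 - <<'E'
from h import *
r,z=grot(-66,35); rows(np.array([.5176,-.2884,.1113])-z*.036,r,1)
E
```

```text
clock: 4.32
tool_pos: [0.5127, -0.2677, 0.0819]
tool_rot: [-145.1, -0.1, 24.0]
contact_force: [-1.7, 0.5, 0.4]
finger_gap: 0.544
total [-0.39  0.03 -0.  ] [ 0.09 -0.1   0.11]
[[-0.39, 0.03, -0.0, 0.09, -0.1, 0.11]]
```

```bash
python3 -m handwheel '[[-0.3,0,0,0,0,0],[0,0,0,0,0,0]]'; python3 -m handwheel '[[0,0,0,0,0,0],[0,0,0,0,0,0],[0,0,0,0,0,0],[0,0,0,0,0,0]]' 0
python3 - <<'E'
from h import *
np.set_printoptions(precision=4,suppress=True)
p=grab_frame("wrist"); save(p,"pics/w3.png",s=1.0)
E
```

```text
clock: 4.58
tool_pos: [0.5102, -0.2696, 0.0822]
tool_rot: [-145.1, -0.2, 24.0]
contact_force: [0.2, 1.0, 0.1]
finger_gap: 0.544
clock: 5.08
tool_pos: [0.5107, -0.2709, 0.0831]
tool_rot: [-145.3, -0.2, 24.0]
contact_force: [0.4, 0.9, -1.2]
finger_gap: 0.137
```

View pics/w3.png

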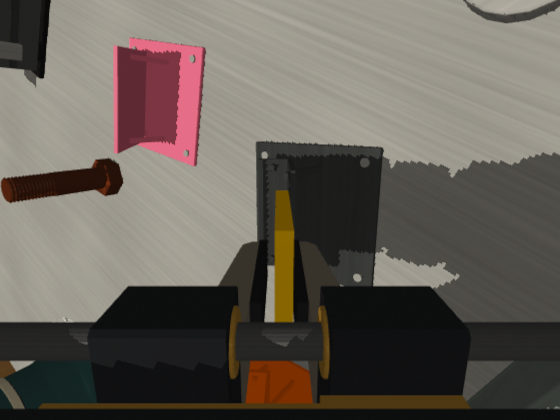

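The fingers are still closing evenly round the gauge (column 284), at a gap of 12.6 mm. I'll let them finish.

```bash
python3 -m handwheel '[[0,0,0,0,0,0],[0,0,0,0,0,0],[0,0,0,0,0,0]]'; python3 -m handwheel '[[0,0,-0.3,0,0,0],[0,0,-1,0,0,0],[0,-0.5,-3,0,0,0],[0,-0.5,-4,0,0,0],[0,0,-4,0,0,0]]'
python3 - <<'E'
from h import *
print(env.state()["joint_positions"])
p=grab_frame("top")
for uv in([213.7,217.4],): print(at(p,uv,.069))
W=cloud(p); h=cv2.cvtColor(p["image"],cv2.COLOR_RGB2HSV)
m=(abs(h[...,0].astype(int)-18)<8)&(h[...,1]>110)&(abs(W[...,0]-.52)<.11)&(abs(W[...,1]-.19)<.06)&(W[...,2]>.055)&(W[...,2]<.1)
P=W[m]; 
for a,b in((.40,.46),(.46,.5),(.50,.53),(.53,.58)):
    q=P[(P[:,0]>a)&(P[:,0]<b)]; print(len(q),q.mean(0) if len(q) else 0)
print(P.min(0),P.max(0))
p=grab_frame("scene")
for l in spotter.landmark_of(p,"mark"): print("scene mark",l,at(p,l["point"],.069))
E
```

```text
clock: 5.5
tool_pos: [0.5108, -0.2711, 0.083]
tool_rot: [-145.3, -0.2, 24.0]
contact_force: [0.6, -0.6, -0.4]
finger_gap: 0.084
clock: 6.12
tool_pos: [0.535, -0.328, 0.1917]
tool_rot: [-145.0, -0.0, 24.1]
contact_force: [0.2, 0.3, -1.3]
finger_gap: 0.084
[ 43.32378865  45.74789715 -11.4716928   71.05950884 -10.01474613
  93.76728929 -30.83437791]
[0.53700992 0.19107748 0.069     ]
91 [0.44340035 0.20013336 0.07107992]
40 [0.47895328 0.19868526 0.06808698]
69 [0.51447727 0.19536707 0.06793041]
52 [0.5510347  0.19096573 0.06837706]
[0.42885731 0.18159045 0.05515385] [0.56569614 0.21611167 0.08819457]
scene mark {'point': [212.5, 251.4], 'confidence': 0.69} [ 0.4572388  -0.24480353  0.069     ]
scene mark {'point': [336.5, 198.1], 'confidence': 0.65} [0.53567317 0.19104903 0.069     ]
```

Gripped, with a gap of 7.7 mm. The mark is at about (0.5365, 0.192, 0.069). Next I'll carry the gauge over and turn it upright.

```bash
python3 - <<'E'
from h import *
r,z=grot(-95.5,0); rows(np.array([.5365,.192,.22]),r,10)
E
```

```text
total [ 21.25 -40.67  24.85] [-34.05   8.82  28.58]
[[2.13, -4.07, 2.49, -3.4, 0.88, 2.86],[1.88, -4.31, 2.27, -3.4, 0.88, 2.86],[1.63, -4.52, 2.03, -3.4, 0.88, 2.86],[1.37, -4.71, 1.78, -3.4, 0.88, 2.86],[1.1, -4.87, 1.51, -3.4, 0.88, 2.86],[0.83, -5.0, 1.24, -3.4, 0.88, 2.86],[0.57, -5.1, 0.95, -3.4, 0.88, 2.86],[0.3, -5.17, 0.65, -3.4, 0.88, 2.86],[0.03, -5.21, 0.34, -3.4, 0.88, 2.86],[-0.23, -5.21, 0.03, -3.4, 0.88, 2.86]]
```

```bash
python3 -m handwheel '[[2.1,-4.1,2.2,-3.4,0.9,2.9],[1.9,-4.3,2.0,-3.4,0.9,2.9],[1.6,-4.5,1.9,-3.4,0.9,2.9],[1.4,-4.7,1.7,-3.4,0.9,2.9],[1.1,-4.9,1.5,-3.4,0.9,2.9],[0.8,-5.0,1.2,-3.4,0.9,2.9],[0.6,-5.1,0.9,-3.4,0.9,2.9],[0.3,-5.2,0.6,-3.4,0.9,2.9]]'
python3 - <<'E'
from h import *
print(env.state()["joint_positions"])
r,z=grot(-95.5,0); rows(np.array([.5365,.192,.22]),r,4)
E
```

```text
clock: 7.28
tool_pos: [0.5316, 0.0961, 0.2087]
tool_rot: [-173.5, 2.4, -1.2]
contact_force: [0.7, 0.8, -1.4]
finger_gap: 0.085
[   2.17706679   18.46849667  -14.36902646  106.05148922   -2.74924899
   56.9346638  -101.32367577]
total [ 0.24 -9.67 -0.06] [-6.36  2.61  4.17]
[[0.06, -2.42, -0.01, -1.59, 0.65, 1.04],[0.02, -2.42, -0.08, -1.59, 0.65, 1.04],[-0.03, -2.41, -0.15, -1.59, 0.65, 1.04],[-0.07, -2.41, -0.22, -1.59, 0.65, 1.04]]
```

```bash
python3 -m handwheel '[[0,-3.0,0,-2,0.9,1.4],[0,-3.0,-0.1,-2,0.9,1.4],[0,-2.7,-0.2,-2,0.8,1.4],[0,0,0,0,0,0],[0,0,0,0,0,0]]'
python3 - <<'E'
from h import *
np.set_printoptions(precision=4,suppress=True)
r,z=grot(-95.5,0); rows(np.array([.5365,.192,.22]),r,1)
s=env.state();T=s["tool_pos"];RR=Rt(s)
for n in("scene","top","wrist"):
    p=grab_frame(n); W=cloud(p)
    for k in("gauge_teeth","gauge_top","gauge_mid","mark"):
        for l in spotter.landmark_of(p,k)[:2]:
            u,v=np.clip(np.round(l["point"]).astype(int),0,419 if 0 else 559); v=min(v,419); print(n,k,round(l["confidence"],2),l["point"],W[v,u],"tool",RR.inv().apply(W[v,u]-T))
    save(p,f"pics/{n}2.png",s=1)
    if n!="wrist":
        P,nn=fit(p,T-[0,0,.03]); print(n,len(P),P.mean(0),P.min(0),P.max(0),nn)
a=cv2.imread("pics/scene2.png");b=cv2.imread("pics/wrist2.png")
c=proj(grab_frame("scene"),T)[0].astype(int); print(c)
a=cv2.resize(a[c[1]-40:c[1]+60,c[0]-60:c[0]+60],None,fx=4.2,fy=4.2,interpolation=2)[:420]
cv2.imwrite("pics/j1.png",cv2.resize(np.hstack([a[:, :500],b]),None,fx=.75,fy=.75))
E
```

```text
clock: 7.9
tool_pos: [0.5255, 0.1922, 0.2129]
tool_rot: [-180.0, 0.6, -4.8]
contact_force: [-0.2, -0.4, -1.3]
finger_gap: 0.084
total [ 1.09 -0.08 -0.72] [-0.02  0.62  0.74]
[[1.09, -0.08, -0.72, -0.02, 0.62, 0.74]]
scene gauge_top 0.71 [338.5, 145.0] [0.5342 0.1845 0.2533] tool [ 0.0089  0.0069 -0.0405]
scene gauge_mid 0.8 [336.5, 163.9] [0.5293 0.1868 0.189 ] tool [0.0045 0.0051 0.0238]
scene mark 0.63 [335.9, 196.9] [0.5292 0.197  0.0679] tool [ 0.0049 -0.0051  0.145 ]
scene 210 [0.5311 0.1859 0.1863] [0.5014 0.1827 0.1357] [0.5535 0.19   0.2459] [0.0523 0.9986 0.0035]
top gauge_teeth 0.38 [217.0, 171.5] [0.6901 0.1957 0.0078] tool [ 0.166  -0.0172  0.2033]
top gauge_teeth 0.18 [139.4, 225.7] [0.5059 0.424  0.0436] tool [-0.0369 -0.2294  0.1697]
top gauge_top 0.2 [282.1, 190.9] [ 0.6367 -0.0144 -0.0025] tool [0.1303 0.1967 0.2139]
top mark 0.42 [213.9, 218.3] [0.5065 0.1504 0.3429] tool [-0.0168  0.0432 -0.1299]
top mark 0.37 [367.5, 181.8] [ 0.6737 -0.2901  0.0026] tool [0.19   0.4684 0.208 ]
  return _methods._mean(a, axis=axis, dtype=dtype,
  ret = um.true_divide(
h.py:27: RuntimeWarning: Mean of empty slice.
  n=np.linalg.svd(P-P.mean(0),full_matrices=False)[2][2]; d=(P-P.mean(0))@n; P=P[abs(d)<max(.003,1.5*d.std())]
Traceback (most recent call last):
  File "h.py", line 27, in fit
    n=np.linalg.svd(P-P.mean(0),full_matrices=False)[2][2]; d=(P-P.mean(0))@n; P=P[abs(d)<max(.003,1.5*d.std())]
      ~~~~~~~~~~~~~~~~~~~~~~~~~~~~~~~~~~~~~~~~~~~~~~~~~^^^
IndexError: index 2 is out of bounds for axis 0 with size 0
```

```bash
cat >> h.py <<'E'
def plane(p,c):
    "yellow pixels intersected with fitted gauge face -> tool-frame x (width) and z (down)"
    P,n=fit(p,c); m,_=yellow(p,P.mean(0),.09); M,t=cam(p); o=-M.T@t; v,u=np.nonzero(m)
    d=np.c_[(u-p["cx"])/p["fx"],(v-p["cy"])/p["fy"],np.ones(len(u))]@M
    X=o+d*(((P.mean(0)-o)@n)/(d@n))[:,None]; return X,n,m
E
python3 - <<'E'
from h import *
np.set_printoptions(precision=4,suppress=True)
s=env.state();T=s["tool_pos"];RR=Rt(s)
p=grab_frame("scene"); X,n,m=plane(p,T-[0,0,.03]); L=RR.inv().apply(X-T)
print(len(X),"n",n,"head of gauge y",np.degrees(np.arctan2(-n[0],n[1])),"mean y off",L[:,1].mean())
for a in np.arange(-.04,.082,.006):
    q=L[(L[:,2]>=a)&(L[:,2]<a+.006)]
    if len(q): print(round(a,3),len(q),q[:,0].min(),q[:,0].max())
w=grab_frame("wrist"); 
for l in spotter.landmark_of(w,"mark")[:2]: print("wrist mark",l,at(w,l["point"],.069))
c=proj(p,T)[0].astype(int)
a=cv2.resize(p["image"][c[1]-40:c[1]+60,c[0]-60:c[0]+60,::-1],None,fx=4.2,fy=4.2,interpolation=2)
cv2.imwrite("pics/j1.png",cv2.resize(np.hstack([a[:420],w["image"][...,::-1]]),None,fx=.75,fy=.75))
E
```

```text
261 n [0.0798 0.9968 0.0022] head of gauge y -4.577390806061137 mean y off 0.005599554647691028
-0.04 5 0.010330498693672042 0.0258937778798607
-0.034 12 0.01057791700388428 0.030152940652875715
-0.028 10 0.011074705785783732 0.026961020960388618
-0.022 8 0.01157411460900057 0.027498836766610076
-0.016 10 0.012076164255303135 0.028039478131058122
-0.01 8 0.012580875726825785 0.028310865365278163
-0.004 9 -0.022996058528429477 0.028855787001662452
0.002 14 -0.02257379545201785 0.02940359045412262
0.008 18 -0.022361801726203764 0.029954298643978746
0.014 17 -0.02193607813107547 0.02669761062370476
0.02 21 -0.021722343515843998 0.02697118311601527
0.026 21 -0.021293116687685788 0.027520524352687425
0.032 13 -0.020861530292679686 0.02807281356866862
0.038 20 -0.02020968377461519 0.028628074557812723
0.044 20 -0.0199912005451636 0.0289068269730113
0.05 13 -0.01139843088849205 0.01751254507864397
0.056 14 -0.01093708446429927 0.017779174867643594
0.062 11 -0.010473180665735887 0.014367386662964264
0.068 14 -0.010240263096725023 0.014896387752269119
0.074 3 -0.009772483180921093 -0.0013928675295390132
wrist mark {'point': [274.2, 185.0], 'confidence': 0.79} [0.5356 0.1961 0.069 ]
```

View pics/j1.png

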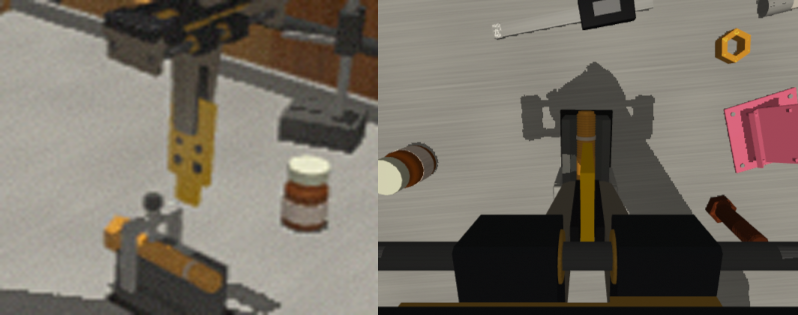

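The left crop shows the gauge hanging nearly upright above the thread, leaning about 3–4° in its own plane. The right one (wrist) shows the white ring at about (587,137) just past the gauge, and nearly in line with it. I'll correct the lean and go down to about 20 mm above the thread.

```bash
python3 -m handwheel '[[0.7,-0.1,1.2,0,-1.8,0.3],[0.6,0,1.3,0,-1.7,0.3],[0,0,1.2,0,0,0],[0,0,0.9,0,0,0],[0,0,0,0,0,0]]'
cat > meas.py <<'E'
from h import *
np.set_printoptions(precision=4,suppress=True)
s=env.state();T=s["tool_pos"];RR=Rt(s); print(T,s["tool_rot"],s["contact_force"],s["clock"])
p=grab_frame("scene"); X,n,m=plane(p,T-[0,0,.03]); hd=np.arctan2(-n[0],n[1]); e=np.array([np.cos(hd),np.sin(hd),0])
a=(X-T)@e; z=X[:,2]-T[2]; b=np.floor(z/.004).astype(int)
E=[(k*.004+.002,a[b==k].min(),a[b==k].max()) for k in np.unique(b) if (b==k).sum()>2]
E=np.array(E); body=E[(E[:,0]<-.005)&(E[:,0]>-.045)]; nose=E[(E[:,0]<-.054)&(E[:,0]>-.073)]
print("head",np.degrees(hd),"n",n,"zmin",X[:,2].min(),"zmax",X[:,2].max(), "lean deg (L,R,nose L,R; + = top to -e)",[round(float(-np.degrees(np.polyfit(q[:,0],q[:,i],1)[0])),1) for q in(body,nose) for i in(1,2)])
print("teeth centre along e from TCP",nose[:,1:].mean(), "world",T+e*nose[:,1:].mean())
w=grab_frame("wrist")
for l in spotter.landmark_of(w,"mark")[:2]: print("wrist mark",l,at(w,l["point"],.069))
l=spotter.landmark_of(p,"mark")
for q in l[:2]:print("scene mark",q,at(p,q["point"],.069))
E
cat > wcrop.py <<'E'
from h import *
import sys
w=grab_frame("wrist");save(w,sys.argv[1],(200,90,360,210),5)
E
python3 meas.py; python3 wcrop.py pics/w5.png
```

```text
clock: 9.18
tool_pos: [0.5372, 0.1934, 0.1653]
tool_rot: [-179.9, 4.1, -5.4]
contact_force: [-0.3, -0.6, -0.0]
finger_gap: 0.087
[0.5372 0.1934 0.1653] [-179.9344    4.1422   -5.356 ] [-0.306  -0.5649 -0.0095] 9.175
head -4.40119361747398 n [0.0767 0.9971 0.0005] zmin 0.08887215894047329 zmax 0.20095736819087062 lean deg (L,R,nose L,R; + = top to -e) [-3.4, -2.8, 4.5, 5.1]
teeth centre along e from TCP -0.002748279938617754 world [0.5344 0.1936 0.1653]
wrist mark {'point': [277.8, 201.7], 'confidence': 0.89} [0.5362 0.1942 0.069 ]
scene mark {'point': [335.4, 195.9], 'confidence': 0.68} [0.5247 0.1996 0.069 ]
scene mark {'point': [336.3, 192.3], 'confidence': 0.57} [0.513  0.2198 0.069 ]
```

View pics/w5.png

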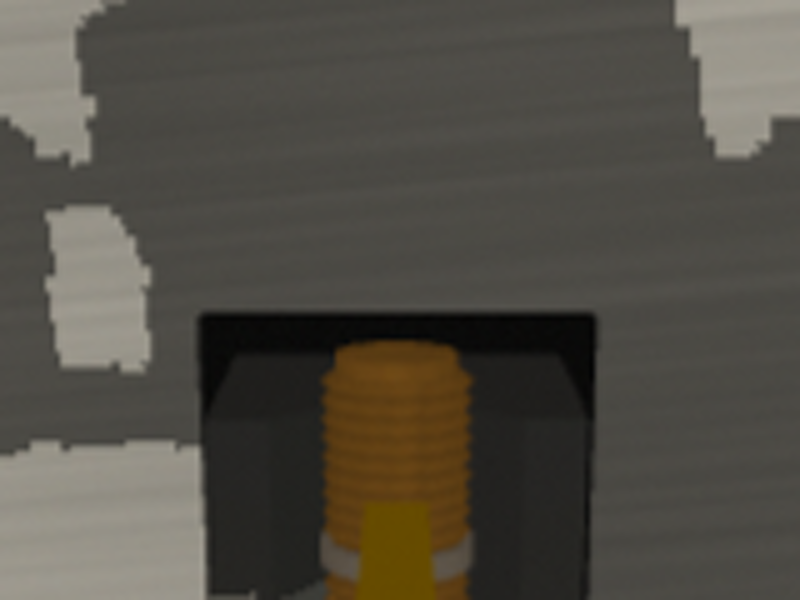

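The wrist crop shows the nose end (365–430, row 505) centred on the thread (322–470) and parallel to it, with the ring at row 555. The lean readings disagree, so I'll fit the gauge outline model to the scene view.

```bash
cat > lean.py <<'E'
from h import *
from scipy.optimize import minimize
s=env.state();T=s["tool_pos"]; print(T,s["tool_rot"],s["contact_force"],s["clock"])
O=np.array([[-25,55],[25,55],[25,-29],[13,-29],[13,-55],[-13,-55],[-13,-29],[-25,-29]])/1e3
hd=np.radians(s["tool_rot"][2]); e=np.array([np.cos(hd),np.sin(hd),0]); n=np.array([-np.sin(hd),np.cos(hd),0]); K=8
def run(name):
    p=grab_frame(name); im=p["image"].astype(float); y=np.clip((np.minimum(im[...,0],im[...,1])-im[...,2])/np.maximum(im.max(-1),1)*1.6,0,1)
    c=proj(p,T)[0].astype(int); x0,y0=c[0]-20,c[1]-5; w,h=40,60
    tip=proj(p,T-[0,0,.003])[0]
    obs=y[y0:y0+h,x0:x0+w]
    wt=np.zeros((h,w)); 
    def corners(q,off):
        le,a,dz=q; u=O[:,0]*np.cos(le)+(O[:,1]+.055)*np.sin(le); v=-O[:,0]*np.sin(le)+(O[:,1]+.055)*np.cos(le)
        return T+np.outer(u+a,e)+np.outer(v,[0,0,1])+[0,0,dz]+n*off
    def rend(q):
        a=np.zeros((h*K,w*K),np.uint8)
        for o in np.linspace(-.004,.004,5):
            P=(proj(p,corners(q,o))-[x0,y0]+.5)*K-.5
            cv2.fillPoly(a,[np.round(P*16).astype(np.int32)],255,shift=4)
        return cv2.GaussianBlur(cv2.resize(a,(w,h),interpolation=cv2.INTER_AREA)/255.,(0,0),.6)
    r0=int(tip[1]-y0+3); r1=int(proj(p,T-[0,0,.08])[0][1]-y0+1)
    f=lambda q:np.abs(rend(q)-obs)[r0:r1].mean()+ .0
    best=min((minimize(f,[l,a,-.077],method="Nelder-Mead",options=dict(initial_simplex=np.array([[l,a,-.077],[l+.05,a,-.077],[l,a+.004,-.077],[l,a,-.073]]))) for l in(-.06,0,.06) for a in(-.003,.003)),key=lambda r:r.fun)
    q=best.x; print(name,"lean(top to +x) deg",np.degrees(q[0]),"teeth along",q[1],"dz",q[2],"cost",best.fun, "teeth world",T+e*q[1]+[0,0,q[2]])
    for l in(-.08,-.04,0,.04,.08): print(round(f([q[0]+l,q[1],q[2]]),4),end=" ")
    print(); cv2.imwrite("pics/lean.png",cv2.resize(np.hstack([obs,rend(q)])*255,None,fx=6,fy=6,interpolation=0))
run("scene")
E
python3 lean.py
```

```text
[0.5382827  0.19370994 0.16688955] [-179.863065      3.98594419   -5.36253948] [-0.13721705 -0.46026979 -1.90920565] 9.425
scene lean(top to +x) deg 4.028254003129875 teeth along -0.007138856299032683 dz -0.07841657594311283 cost 0.11029677221291025 teeth world [0.53117508 0.19437712 0.08847297]
0.1347 0.1192 0.1103 0.1206 0.1373 [ WARN:0@2.402] global loadsave.cpp:1063 imwrite_ Unsupported depth image for selected encoder is fallbacked to CV_8U.
```

View pics/lean.png

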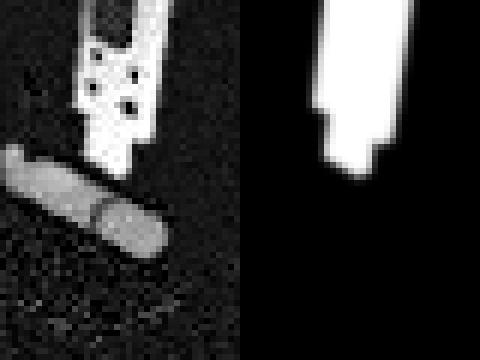

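```bash
sed -i 's/    obs=y\[y0:y0+h,x0:x0+w\]/    obs=np.clip((y[y0:y0+h,x0:x0+w]-.62)*4,0,1)/; s/tip=proj(p,T-\[0,0,.003\])/tip=proj(p,T-[0,0,.014])/' lean.py
sed -i 's/return cv2.GaussianBlur(\(.*\),(0,0),.6)$/return np.clip((cv2.GaussianBlur(\1,(0,0),.6)-.35)*2.5,0,1)/; s/\.mean()+ \.0/.mean()/' lean.py
python3 lean.py 2>/dev/null; python3 - <<'E'
from h import *
w=grab_frame("wrist"); s=env.state();T=s["tool_pos"];RR=Rt(s)
for n,L in(("teeth+13 lower, lean0",[.013,0,.077]),("teeth+13 if hand lean",[.016,0,.077]),("body+25 low",[.025,0,.051]),("top+25",[.025,0,-.033]),("teeth 10",[.010,0,.077])):
    print(n,(proj(w,T+RR.apply(L))[0]-[200,90])*5)
print("mark",(proj(w,[[.536,.193,.069],[.5365,.193,.069]])-[200,90])*5)
E
```

```text
[0.53827823 0.19369054 0.16686338] [-179.86526373    3.9881285    -5.36438812] [-0.66852095 -0.13293888 -1.09158599] 9.475
scene lean(top to +x) deg 1.4344493052390426 teeth along -0.0057833879111604475 dz -0.07685331580541174 cost 0.051286985067625544 teeth world [0.53252017 0.19423123 0.09001007]
0.073 0.0565 0.0513 0.0577 0.069 
teeth+13 lower, lean0 [391.49542673 540.68399826]
teeth+13 if hand lean [391.4755246  520.31786326]
body+25 low [391.26092165 494.39324456]
top+25 [390.39821057 695.29914693]
teeth 10 [391.51521145 560.92999381]
mark [[398.19310257 563.39829911]
 [397.8944193  560.36553487]]
```

View pics/lean.png

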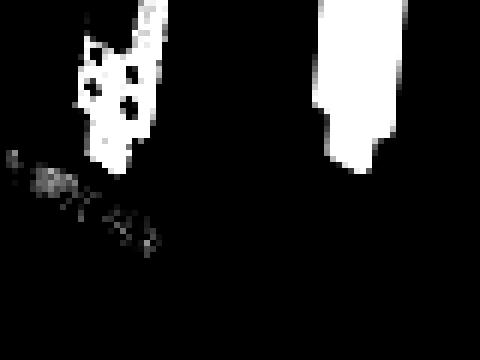

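With the bolt masked out the fit gives a lean of 1.4° and the teeth at about (0.5326, 0.194, 0.090). The wrist geometry agrees, so I'll move 3 mm along the bolt and down to just above contact.

```bash
python3 -m handwheel '[[0.2,0,0.8,0,0,0],[0.2,0,0.7,0,0,0],[0,0,0,0,0,0],[0,0,0,0,0,0]]'; python3 lean.py 2>/dev/null; python3 wcrop.py pics/w6.png
```

```text
clock: 10.07
tool_pos: [0.5413, 0.1932, 0.1502]
tool_rot: [-179.9, 4.0, -5.4]
contact_force: [0.1, -0.1, -0.0]
finger_gap: 0.085
[0.54130092 0.1932158  0.1502029 ] [-179.88153717    4.01617994   -5.37870966] [ 0.06392736 -0.06319263 -0.0407093 ] 10.075
scene lean(top to +x) deg 2.2882964393681373 teeth along -0.007045766028941259 dz -0.07843685641425208 cost 0.06306914535429374 teeth world [0.53428618 0.19387626 0.07176604]
0.0913 0.0777 0.0631 0.0692 0.0811
```

View pics/w6.png

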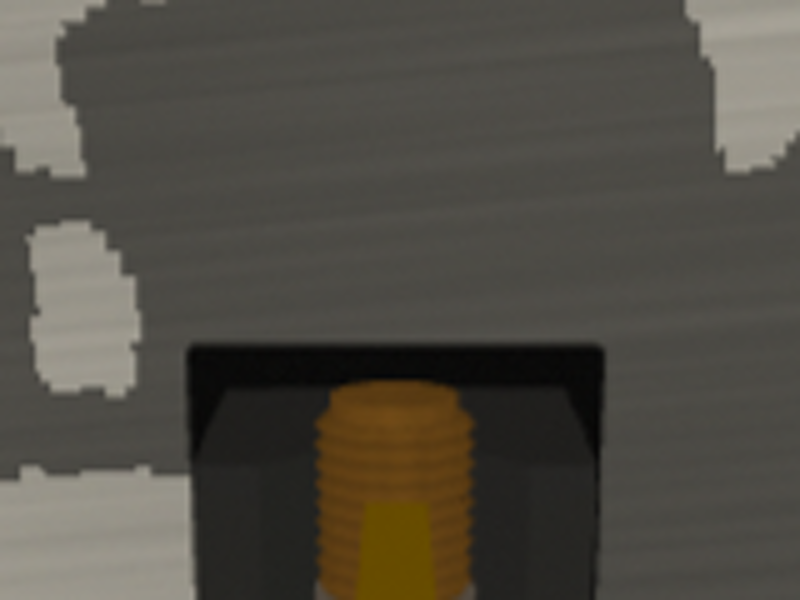

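The nose is centred on the thread (365–430 against 317–472). The ring sides are now at about row 590. I'll cross-check the ring position from this view.

```bash
python3 - <<'E'
from h import *
w=grab_frame("wrist"); s=env.state();T=s["tool_pos"];RR=Rt(s); print(T)
f=lambda u,v,z:at(w,(u/5+200,v/5+90),z).round(4)
print("ring sides",f(318,590,.059),f(472,590,.059)); print("end face top",f(395,383,.066),"first thread sides",f(318,425,.0575),f(472,425,.0575))
im=w["image"]; print("col gray at ring left", [ (r, im[r,263].tolist()) for r in range(203,216)])
save(w,"pics/w7.png",(240,165,310,230),8)
L=(proj(w,T+RR.apply([[.025,0,.051],[.022,0,.051]]))-[200,90])*5; print(L)
E
```

```text
[0.54138327 0.1932598  0.15043956]
ring sides [0.538 0.205 0.059] [0.5357 0.1815 0.059 ]
end face top [0.5704 0.1901 0.066 ] first thread sides [0.5634 0.2023 0.0575] [0.5612 0.1794 0.0575]
col gray at ring left [(203, [40, 38, 33]), (204, [41, 38, 31]), (205, [50, 41, 27]), (206, [61, 54, 43]), (207, [72, 67, 58]), (208, [77, 69, 60]), (209, [76, 69, 60]), (210, [75, 69, 60]), (211, [75, 69, 59]), (212, [76, 68, 60]), (213, [62, 57, 50]), (214, [58, 58, 52]), (215, [60, 61, 55])]
[[390.41954438 494.02318207]
 [390.44595772 516.9508621 ]]
```

View pics/w7.png

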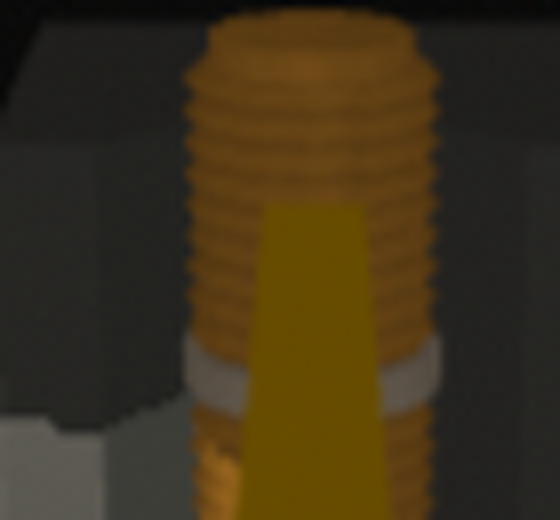

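The ring is at x ≈ 0.535–0.537 and the teeth middle at about 0.535, with the y values matching. Now I'll go down in small steps and watch the force.

```bash
python3 -m handwheel '[[0.01,0,0.15,0,0,0],[0,0,0,0,0,0]]';python3 -m handwheel '[[0.01,0,0.1,0,0,0],[0,0,0,0,0,0]]'
```

```text
clock: 10.48
tool_pos: [0.5415, 0.1933, 0.1491]
tool_rot: [-179.9, 4.0, -5.4]
contact_force: [-0.2, 0.6, -1.2]
finger_gap: 0.081
clock: 10.72
tool_pos: [0.5416, 0.1933, 0.1481]
tool_rot: [-179.9, 4.0, -5.4]
contact_force: [-0.6, -0.1, -1.2]
finger_gap: 0.086
```

```bash
python3 -m handwheel '[[0.01,0,0.1,0,0,0],[0,0,0,0,0,0]]';python3 -m handwheel '[[0.01,0,0.1,0,0,0],[0,0,0,0,0,0]]';python3 -m handwheel '[[0.01,0,0.05,0,0,0],[0,0,0,0,0,0]]'
```

```text
clock: 10.98
tool_pos: [0.5418, 0.1934, 0.1474]
tool_rot: [-179.9, 3.9, -5.4]
contact_force: [-1.0, -0.7, 0.6]
finger_gap: 0.088
clock: 11.22
tool_pos: [0.5418, 0.1934, 0.1469]
tool_rot: [-179.9, 3.9, -5.4]
contact_force: [-0.4, -1.2, 2.1]
finger_gap: 0.087
clock: 11.48
tool_pos: [0.5418, 0.1935, 0.1468]
tool_rot: [-179.9, 3.9, -5.4]
contact_force: [-0.3, -0.3, 3.1]
finger_gap: 0.089
```

```bash
python3 -m handwheel '[[0.01,0,0.08,0,0,0],[0,0,0,0,0,0],[0,0,0,0,0,0]]'
cat > avg.py <<'E'
from h import *
F=[]
for i in range(12): grab_frame("top"); s=env.state(); F.append(np.r_[s["contact_force"],s["tool_pos"]])
F=np.array(F); print(F.mean(0).round(4),F[:,2].round(1),s["clock"])
E
python3 avg.py
```

```text
clock: 11.85
tool_pos: [0.5419, 0.1935, 0.1464]
tool_rot: [-179.9, 3.9, -5.4]
contact_force: [-1.2, -0.4, 3.9]
finger_gap: 0.087
[-1.2308 -0.5609  4.4754  0.5419  0.1935  0.1464] [4.1 4.3 3.6 4.2 4.3 4.8 5.  5.  4.9 4.8 4.3 4.5] 12.45
```

The mean reading is 4.5 N plus about 0.7 N of gauge weight, so about 5 N on the bolt. I've used all my picture views, so the last check is numeric.

```bash
python3 lean.py 2>/dev/null; python3 - <<'E'
from h import *
w=grab_frame("wrist"); h=cv2.cvtColor(w["image"],cv2.COLOR_RGB2HSV); s=env.state(); T=s["tool_pos"]
for r in (195,200,205,210,215,220,225): 
    row=h[r,230:330]; m=(row[:,0]>6)&(row[:,0]<32)&(row[:,1]>150)&(row[:,2]>50); y=m&(row[:,0]>=21)
    a=np.nonzero(m)[0]+230; b=np.nonzero(y)[0]+230
    print(r,"bolt",(a.min(),a.max()) if len(a) else 0,"gauge",(b.min(),b.max()) if len(b) else 0)
white=(h[...,1]<80)&(h[...,2]>60)
print("ring rows left/right of gauge",[np.nonzero(white[195:235,c])[0]+195 for c in(265,266,292,293)])
E
python3 avg.py
```

```text
[0.54187455 0.19344774 0.14636509] [-179.85802567    3.9294404    -5.37654795] [-1.68812232 -0.80783237  4.47627529] 12.45
scene lean(top to +x) deg 2.1743711961751333 teeth along -0.007000580584051574 dz -0.07864923640873239 cost 0.06327043935239046 teeth world [0.53490477 0.1941037  0.06771585]
0.0896 0.0756 0.0633 0.0708 0.0814 
195 bolt (np.int64(264), np.int64(294)) gauge (np.int64(273), np.int64(285))
200 bolt (np.int64(264), np.int64(294)) gauge (np.int64(272), np.int64(285))
205 bolt (np.int64(265), np.int64(293)) gauge (np.int64(272), np.int64(286))
210 bolt (np.int64(266), np.int64(292)) gauge (np.int64(271), np.int64(286))
215 bolt (np.int64(271), np.int64(287)) gauge (np.int64(271), np.int64(287))
220 bolt (np.int64(265), np.int64(293)) gauge (np.int64(270), np.int64(287))
225 bolt (np.int64(265), np.int64(293)) gauge (np.int64(270), np.int64(287))
ring rows left/right of gauge [array([211, 212, 213, 214, 215, 216]), array([212, 213, 214, 215, 216]), array([212, 213, 214, 215, 216]), array([211, 212, 213, 214, 215, 216])]
[-1.6511 -0.6174  4.3345  0.5419  0.1935  0.1464] [4.7 3.8 3.9 3.7 4.8 5.2 4.  4.2 4.6 4.5 4.5 4.1] 13.15
```

```bash
python3 - <<'E'
from h import *
w=grab_frame("wrist"); print("ring mid",(at(w,(265.5,213.7),.061)+at(w,(292.5,213.7),.061))/2, env.state()["contact_force"])
env.job_done()
E
```

```text
ring mid [0.53497557 0.19377638 0.061     ] [-0.98639132 -1.62305826  3.40620803]
the job is handed in; nothing more can be done
```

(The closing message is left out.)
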